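# Pin the hopper's gate linkage and hold the gate open on the third notch

## Robot

A 6-joint arm with a two-finger parallel gripper is mounted at the origin on the work surface. World frame = base frame: x ahead of the robot, y to its left, z up, the work surface at z = 0. Lengths are in mm, angles in degrees, forces in N, time in s.
With the tool pointing down it reaches from about 300 to 850 mm from the base axis. Payload 4.2 kg.
Tool frame: the origin (TCP) lies on the centre line of the jaws, within the pads' length; the fingertips stand 14 mm ahead of it and the grasp point (between the pads) lies 5 mm behind it; z points along the fingers, y is the line along which they close (so a half turn about z gives the same grasp; the last joint's range is limited). The gripper opens to 91 mm and grips with 3 to 60 N. Pads are 32 mm wide; open, the fingers measure 118 mm over their backs; the gripper's body (76 mm by 178 mm) begins 60 mm behind the grasp point.
Start: joints at [-74.255, 18.312, 89.639, -0, 72.044, -1.146], TCP at [167.068, -550.209, 227.976] pointing down, gripper open.
Joint ranges: [-177.97, 177.97], [-48.28, 115.42], [12.27, 149.76], [-77.06, 257.06], [2.81, 150.46], [-146.56, 146.56]. Speed limits (degrees/s): [147.25, 147.25, 180, 180, 180, 180].

## Interface

Orientations are given as [roll, pitch, yaw] about the fixed x, y, z axes, in that order (R = Rz(yaw) Ry(pitch) Rx(roll)).
In Python, from workcell import env gives the robot as it stands.
- The arm moves only by the tool arm_command, never from a script. Its argument "motion" is a list of rows, each an object with "offset": the shift along the tool's x, y, z in m, a list of three; "spin": the turn about the tool's z in rad. In form: [{"offset": [tx, ty, tz], "spin": spin}, ...]. A call has 1 to 5 rows; each row shifts and turns the commanded pose from where the row before left it, along the tool's axes as they then stand; what a row does not reach is not made up. A row lasts 1/8 s, in which the tool goes at most 62.5 mm and 10.7 degrees, less where a joint would pass 70% of its speed; a pose out of reach is approached as far as the arm can. A call with a gripper value outside its range is refused whole. "jaw" is the finger opening in m, from 0 to 0.0912, set as the call begins (left out, the last holds). The fingers move at their own pace and stop on an object; "newtons" is the grip in N (left out, the last holds). Time passes only in rows, so rows that do not move let the fingers close. It gives the time, the measured TCP pose, the force, the opening and the grip force at its end, in the units of the state.
- env.state(): the state, without advancing time (a new reading comes with each control period).
- env.grab_frame(name): name is "side" or "top"; returns (picture, depth): 400x640x3 uint8, blue, green, red; 400x640 float32, mm along the optical axis (not along the pixel's ray), 0 where there is no reading.
- env.camera_model(name): a dict with "fx", "fy", "cx", "cy" (pixels), "eye" and "rotation" of the camera in the world. Camera axes: x right, y down, z forward; pixel columns grow to the right and rows downward; lengths in mm; the calibration is good to about 2 mm. A picture is of the moment at which its call begins. camera_model takes no time and is no camera call.
- env.job_done(): hands the job in; it is judged then, once.
Trained networks look in the newest picture that a camera, given by its name, has taken for a name from the list of things; names that differ only in an ending like _2 or _b are one class to them, and where a whole thing is asked for, a point or a joint stands for the part that bears it (a point fixed in the world has none). Each returns a list of dicts, best first, with "score" (0 to 1); they miss things now and then, are a little off and sometimes report something else, mostly with a low value. They report only what shows in the picture. A call takes as long as a camera call.
- env.boxes_of(camera, target): "bbox" ([left, top, right, bottom] in pixels, round what is visible of it).
- env.pinpoint(camera, target): "location" ([column, row] in pixels: a listed point, or the origin of a listed thing).
The state is a dict: "time_s": time; "qpos": joint angles; "qvel": joint speeds; "effort": joint torques, N m; "ee_pos": TCP position; "ee_rot": TCP orientation; "force": force on the tool from outside, world axes, zero at the start; "torque": the same for the moment, N m; "gripper_width": finger opening in mm; "gripper_force": force on a finger pad.
Only numpy, scipy, OpenCV 4.12 (cv2) and the standard library are available. Lean on these libraries where they do the work, as an engineer would, in place of code of your own. Each camera call takes 0.05 s, during which the arm holds its last target. There are 200 camera calls.

## Task

The sample hopper's gate was uncoupled from its hand lever for cleaning: with the gate shut, take the red-headed clevis pin from the wooden block, push it down through the fork and the lever until its head sits fully home on the fork, and let go of it. Then swing the spring-return lever by its black grip past the first two notches into the third (at the red line), so that the gate stands open, keep it there against the spring for at least two seconds, and finish while still holding it there. Leave the blue-headed pin in its hole and everything else on the bench where it is.

Things in the scene. Friction and masses are not known exactly. Their poses are not given: they have to be found in the camera images.
- hopper: fixed sample hopper: round steel funnel, rim 300 mm high, on a cream four-legged frame. Origin: on the bench below the fork's hole when the gate is shut; z up. In its axes: funnel at x 0, y +234 mm (its 200 mm square collar, at 262-270 mm height, begins at y +134), lever pivot at x +60, y -25; gate opens to -y. Bed plate under the linkage: top at 90 mm, x -85 to 110, y -115 to 138
- fork_hole (a point): mouth of the upright 12 mm hole in the dark steel fork, on its flat top 128 mm above the bench; moves with the gate. Two jaws 6 mm thick, 30 mm wide, 12 mm apart; between them the lever's 8 mm thick bar with a slot 12 mm wide, 23 mm long. At rest hole and slot align within 2 mm (the pin's tapered nose, pushed down, draws them in line). 38 mm clear below to the bed plate
- pin: loose clevis pin with red ribbed head, upright in a hole of the wooden block. Origin: centre of the head's underside; z up. Shank below: 10 mm diameter, 32 mm long, last 7 mm tapered to a 5 mm nose. Head: collar 22 mm diameter, 4 mm high, then grip of 18 mm diameter (19 over ribs) up to 30 mm above the origin. 40 to 85 g. Seated, its origin is at fork_hole
- spare_pin: shorter pin (18 mm shank) with a blue head, otherwise alike, standing in another hole of the same block; must stay there
- rack: beech block 54 x 150 x 45 mm high, fixed, with three 14 mm holes 45 mm apart along its y axis, one of them empty; the pins' heads rest on its top. Red and blue pin swap between the two end holes. Origin: centre of its underside
- lever (a joint): angle of the hand lever, rad: 0 = rest (gate shut); grows anticlockwise from above, grip going to the hopper's -y. Notches, each marked by a line painted on the bed plate, at 0.262 (black line), 0.524 (black line) and 0.785 (red line); end stop 0.908. A spring drives it back to 0: 3.5 N at the grip near rest, 6.5 N at the third notch, plus about 2 N over each notch's edge. Let go, it flies back
- lever_pivot (a point): point on the lever's upright turning axis, 120 mm above the bench (top face of the lever bar); the axis of the grip circles it at 160 mm radius
- grip: the lever's upright black grip: cylinder of 24 mm diameter from 10 to 58 mm above the bar's top face, free to revolve on its 10 mm stud. Origin: on the grip's axis at the bar's top face, 120 mm above the bench; z up. The bar (24 mm wide) runs straight from the pivot to here
- gate (a joint): how far the gate is open, m: 0 = shut (at the start 0 to 0.002). Moves only by the fork; with the pin in, the lever drives it: about 0.015 at the first notch, 0.031 at the second, 0.048 at the third
- jar: amber glass jar with white cap, 64 mm diameter, 105 mm high, standing loose; origin: centre of its underside; leave alone
- sieve: round brass test sieve, 150 mm diameter, 45 mm high, loose; origin: centre of its underside; leave alone
- forceps: steel forceps about 150 mm long lying on the bench near the robot; leave alone
- scoop: small steel scoop with a white handle, 190 mm long, lying on the bench; leave alone
- cup: small open aluminium sample cup, 64 mm diameter, 42 mm high, loose; origin: centre of its underside; leave alone

How it is judged:
By the outcome, as a careful person would: the job done as asked, in the order asked, and still so for the second after the job is handed in, while the arm keeps its last pose, push and grip.
It also fails if it takes over 61 s, if anything falls off the work surface, if the arm or the gripper's body presses on something with over 40 N, if the wrist force passes 120 N, or if a joint passes its speed limit or range.

## Working session

There is one attempt and no reset: what is moved stays moved. The work goes in short steps, Python scripts to look and compute and a tool call to move; the robot and the scene stay as the last step left them, time stands still between calls to the robot, and variables do not carry over. Pictures are saved under pics/ and viewed, at most 10 in all, crops included, and the job is handed in when it is done.

Besides the shell and the picture viewer there is one more tool, called in YAML: its name, and indented under it one key for each argument. arm_command: Moves the arm, as the interface text tells. Its arguments: {"type":"object","properties":{"motion":{"type":"array"},"jaw":{"type":"number"},"newtons":{"type":"number"}},"required":["motion"]}

```bash
mkdir -p pics; cat > h.py <<'E'
import numpy as np, cv2
from workcell import env
def ray(c,px):
    m=env.camera_model(c); d=np.array([(px[0]-m['cx'])/m['fx'],(px[1]-m['cy'])/m['fy'],1.])
    return np.array(m['eye'],float), np.array(m['rotation'],float)@d
def atz(c,px,z):
    e,d=ray(c,px); return e+d*(z-e[2])/d[2]
def proj(c,p):
    m=env.camera_model(c); q=np.array(m['rotation']).T@(np.array(p,float)-np.array(m['eye'])); return [m['fx']*q[0]/q[2]+m['cx'],m['fy']*q[1]/q[2]+m['cy']]
def tri(a,b):
    (e1,d1),(e2,d2)=a,b
    d1=d1/np.linalg.norm(d1);d2=d2/np.linalg.norm(d2)
    s=np.linalg.lstsq(np.c_[d1,-d2],e2-e1,rcond=None)[0]
    p,q=e1+s[0]*d1,e2+s[1]*d2
    return (p+q)/2,np.linalg.norm(p-q)
E
python3 - <<'E'
from h import *
np.set_printoptions(precision=1,suppress=True)
for c in('top','side'):
    im,d=env.grab_frame(c); cv2.imwrite(f'pics/{c}0.png',im); np.save(f'{c}d.npy',d)
    m=env.camera_model(c); print(c,m['eye'],np.array(m['rotation'])[:,2],m['fx'])
Z=dict(hopper=0,fork_hole=128,pin=45,spare_pin=45,rack=0,lever_pivot=120,grip=120)
for t,z in Z.items():
    r={}
    for c in('top','side'):
        L=env.pinpoint(c,t)
        for l in L[:2]: print(t,c,np.array(l['location']),round(l['score'],2),atz(c,l['location'],z))
        if L: r[c]=ray(c,L[0]['location'])
    if len(r)==2: print('  tri',tri(r['top'],r['side']))
s=env.state();print(s['time_s'],s['ee_rot'])
E
```

```text
Traceback (most recent call last):
IndexError: too many indices for array: array is 1-dimensional, but 2 were indexed
```

View pics/top0.png

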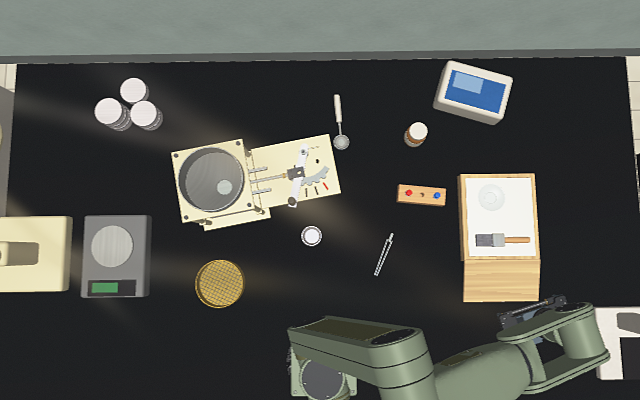

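The top view shows the hopper at (212,182), the fork near (296,173), the pivot near (304,150) and the grip near (291,201). The rack is at (421,195), with the red pin at (408,192) and the blue pin at (437,196).

```bash
python3 - <<'E'
from h import *
for c in('top','side'): print(env.camera_model(c))
print(env.state())
E
```

```text
{'fx': 487.6876988098314, 'fy': 487.6876988098314, 'cx': 331.08560962803267, 'cy': 188.55320518900055, 'eye': array([ 345.21356395,  -34.60876161, 1606.53573849]), 'rotation': array([-172.71670368,    0.20064523,  -90.67850574])}
{'fx': 487.26842000615846, 'fy': 487.26842000615846, 'cx': 319.94025430517195, 'cy': 201.5555350346826, 'eye': array([  109.17560462, -1156.6697958 ,   855.22512255]), 'rotation': array([-122.47704604,   -0.33047676,  -19.44296414])}
{'time_s': 0.05, 'qpos': array([-7.42579254e+01,  1.83500841e+01,  8.97032694e+01, -7.55246737e-04,
        7.20421253e+01, -1.14736642e+00]), 'qvel': array([ 0.02322173,  0.01301925, -0.09731537, -0.0403688 ,  0.08023478,
       -0.0481636 ]), 'effort': array([-2.36856933e-03, -4.13721049e+01, -2.32784235e+01,  7.28119863e-02,
        4.19100886e-02, -4.12437657e-05]), 'ee_pos': array([ 166.91365011, -549.77218431,  227.15710153]), 'ee_rot': array([-1.79904526e+02, -1.19394406e-03,  1.68896734e+01]), 'force': array([0.40471365, 0.11736522, 1.0202684 ]), 'torque': array([-0.05727385, -0.01593763,  0.0506183 ]), 'gripper_force': 0.0, 'gripper_width': 90.9232497241416}
```

Rotation is roll, pitch and yaw in degrees.

```bash
python3 - <<'E'
s=open('h.py').read()
s=s.replace("def ray(","from scipy.spatial.transform import Rotation as Ro\nnp.set_printoptions(precision=1,suppress=True)\ndef RM(m): return Ro.from_euler('xyz',m['rotation'],degrees=True).as_matrix()\ndef ray(").replace("np.array(m['rotation'],float)@d","RM(m)@d").replace("np.array(m['rotation']).T","RM(m).T")
open('h.py','w').write(s)
E
cat > m.py <<'E'
from h import *
import sys
for c in('top','side'):
    im,d=env.grab_frame(c); cv2.imwrite(f'pics/{c}{sys.argv[1]}.png',im); np.save(f'{c}d.npy',d)
Z=dict(hopper=0,fork_hole=128,pin=45,spare_pin=45,rack=0,lever_pivot=120,grip=120)
for t in sys.argv[2:]:
    z=Z[t]; r={}
    for c in('top','side'):
        L=env.pinpoint(c,t)
        for l in L[:2]: print(t,c,np.array(l['location']),round(l['score'],2),atz(c,l['location'],z))
        if L: r[c]=ray(c,L[0]['location'])
    if len(r)==2: print('  tri',*tri(r['top'],r['side']))
s=env.state();print(s['time_s'],s['ee_pos'],s['ee_rot'])
E
python3 m.py 1 fork_hole pin spare_pin rack lever_pivot grip hopper
```

```text
fork_hole top [301.5 172.3] 0.71 [585.6  58.6 128. ]
fork_hole side [334.6 172.7] 0.83 [590.8  60.1 128. ]
  tri [587.6  57.8 129.4] 4.426342583816123
pin top [410.3 192.5] 0.39 [ 528.9 -286.6   45. ]
pin side [358.6 267.2] 0.48 [ 526.8 -284.8   45. ]
  tri [ 527.5 -286.    46. ] 2.5471022598317816
spare_pin top [440.1 195.9] 0.38 [ 516.7 -382.1   45. ]
spare_pin side [368.8 288.9] 0.46 [ 518.1 -367.1   45. ]
  tri [ 513.8 -378.9   56.9] 3.2706384334597924
rack top [416.7 196.9] 0.56 [ 519.2 -314.6    0. ]
rack top [297.2 171.6] 0.45 [609.  81.   0.]
rack side [362.7 292.2] 0.94 [ 521.2 -329.3    0. ]
  tri [ 523.6 -317.7  -11.5] 6.402239012091813
lever_pivot top [304.3 148.9] 0.74 [660.4  50.1 120. ]
lever_pivot side [353.5 173.1] 0.55 [650.6  52.2 120. ]
  tri [655.6  51.5 120.4] 9.83020314335653
grip top [290.8 206.1] 0.52 [482.6  92.2 120. ]
grip side [302.1 176.6] 0.7 [493.4  82.7 120. ]
grip side [277.1 222. ] 0.47 [ 357.5 -126.8  120. ]
  tri [489.3  91.  115.6] 12.81210757851014
hopper top [297.5 176.2] 0.94 [593.5  80.    0. ]
hopper top [293.  198.9] 0.55 [517.6  95.2   0. ]
0.85 [ 167.1 -550.2  228. ] [180.   -0.   16.9]
```

View pics/side1.png

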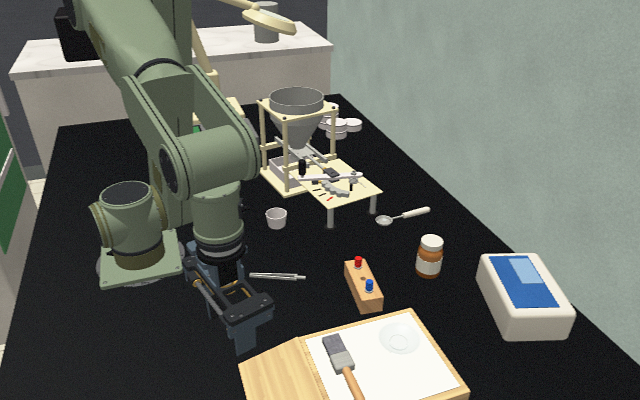

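The side view shows the red pin head at (358,262), the blue one at (369,284) and the fork near (332,174). I'll refine the pin position and the plate yaw by colour, then move.

```bash
python3 - <<'E'
from h import *
P={}
for c in('top','side'):
    im=cv2.imread(f'pics/{c}1.png').astype(int); b,g,r=im[...,0],im[...,1],im[...,2]
    for n,mk in(('red',(r>110)&(r>2.2*g)&(r>2.2*b)),('blue',(b>110)&(b>1.8*r)&(b>1.3*g))):
        n_,lab,st,ce=cv2.connectedComponentsWithStats(mk.astype(np.uint8))
        for i in range(1,n_):
            x,y=ce[i]
            ok=(395<x<450 and 180<y<205) if c=='top' else (345<x<380 and 250<y<300)
            if ok and st[i,4]>5: print(c,n,ce[i],st[i],atz(c,ce[i],62)); P[c,n]=ray(c,ce[i])
for n in('red','blue'):
    if ('top',n) in P and ('side',n) in P: print(n,*tri(P['top',n],P['side',n]))
# plate outline from top depth
d=np.load('topd.npy'); m=env.camera_model('top'); v,u=np.mgrid[:400,:640]
X=np.stack([(u-m['cx'])/m['fx']*d,(v-m['cy'])/m['fy']*d,d],-1)@RM(m).T+m['eye']
mk=(abs(X[...,2]-90)<6)&(u>240)&(u<350)&(v>120)&(v<215)
pts=X[mk][:,:2]; print(len(pts),X[mk][:,2].mean(),cv2.minAreaRect(pts.astype(np.float32)),cv2.boxPoints(cv2.minAreaRect(pts.astype(np.float32))))
mk=(X[...,2]>165)&(X[...,2]<190)&(u>275)&(u<320)&(v>140)&(v<220); print('grip top',X[mk].mean(0),mk.sum())
mk=(abs(X[...,2]-45)<5)&(u>390)&(u<450)&(v>178)&(v<210);print('rack',cv2.minAreaRect(X[mk][:,:2].astype(np.float32)))
im=cv2.imread('pics/top1.png')[125:225,235:355]; cv2.imwrite('pics/c1.png',cv2.resize(im,None,fx=6,fy=6,interpolation=cv2.INTER_CUBIC))
E
```

```text
top red [408.6 192.2] [406 190   6   6  25] [ 527.8 -278.6   62. ]
top blue [436.5 195. ] [434 192   6   7  30] [ 517.8 -367.    62. ]
side red [357.8 260.8] [355 256   7  11  68] [ 526.  -279.4   62. ]
side blue [368.9 284.5] [366 279   7  12  72] [ 516.  -369.8   62. ]
red [ 527.2 -278.5   61.2] 1.475474386603124
blue [ 517.7 -367.4   59.5] 0.8318633522291261
3520 89.60171704875575 ((591.4694213867188, 79.30480194091797), (209.32493591308594, 253.9593048095703), 10.86325740814209) [[464.8 184.3]
 [512.6 -65.1]
 [718.2 -25.7]
 [670.3 223.7]]
grip top [494.3  85.7 176.1] 50
rack ((522.5193481445312, -324.29022216796875), (151.32675170898438, 54.52349090576172), 83.96253204345703)
```

View pics/c1.png

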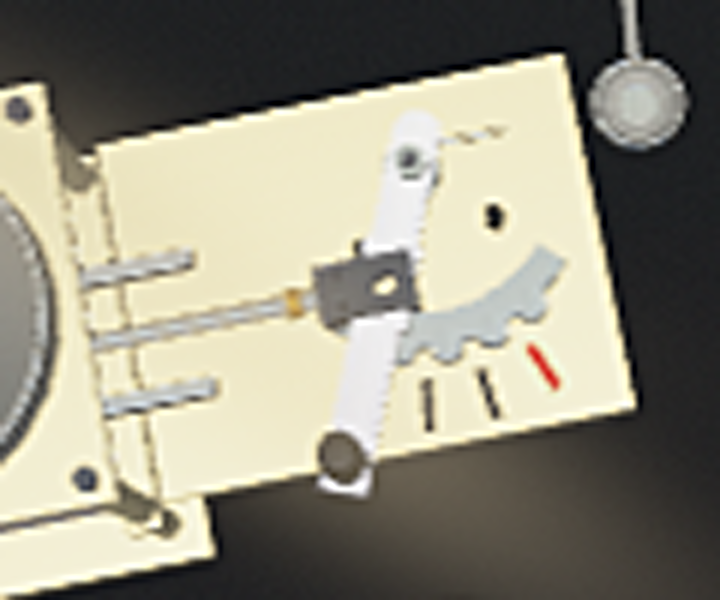

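arm_command:
  motion:
    - {"offset": [0,0,0],"spin": 0.147}
    - {"offset": [0,0,0],"spin": 0.147}
    - {"offset": [0.045,-0.033,0],"spin": 0}
    - {"offset": [0.045,-0.033,0],"spin": 0}
    - {"offset": [0.045,-0.033,0],"spin": 0}
  jaw: 0.05
  newtons: 25

```text
time_s: 1.48
ee_pos: [303.1, -450.2, 228.1]
ee_rot: [180.0, -0.0, 0.0]
force: [0.8, -0.9, -0.8]
gripper_width: 50.5
gripper_force: 0.0
```

The crop shows the hole at about (299.3,172.7) in full-frame pixels, the pivot at (303,151) and the grip top at (292,201). The plate yaw is about 10.9°. Next I move above the pin at (527,-279), descend and grasp it.

arm_command:
  motion:
    - {"offset": [0.045,-0.034,0],"spin": 0}
    - {"offset": [0.045,-0.034,0],"spin": 0}
    - {"offset": [0.045,-0.034,0.02],"spin": 0}
    - {"offset": [0.045,-0.034,0.03],"spin": 0}
    - {"offset": [0.045,-0.036,0.03],"spin": 0}

```text
time_s: 2.1
ee_pos: [525.7, -279.9, 149.2]
ee_rot: [180.0, -0.1, 0.1]
force: [0.5, -0.3, -0.9]
gripper_width: 49.9
gripper_force: 0.0
```

arm_command:
  motion:
    - {"offset": [0,0,0.03],"spin": 0}
    - {"offset": [0,0,0.03],"spin": 0}
    - {"offset": [0,0,0.024],"spin": 0}
    - {"offset": [0,0,0],"spin": 0}

```text
time_s: 2.6
ee_pos: [523.0, -280.3, 64.0]
ee_rot: [-179.9, 0.2, 0.1]
force: [-0.5, -0.3, 0.0]
gripper_width: 50.0
gripper_force: 0.0
```

```bash
python3 - <<'E'
from h import *
for c in((299.3,172.7),): print('hole',atz('top',c,128))
print('pivot',atz('top',(303,151.3),120),'grip',atz('top',(292.2,201.3),178))
im,_=env.grab_frame('side'); cv2.imwrite('pics/s2.png',cv2.resize(im[200:340,270:450],None,fx=4,fy=4)); print(env.state()['ee_pos'],env.state()['force'])
E
```

```text
hole [584.5  65.3 128. ]
pivot [652.9  54.1 120. ] grip [491.4  83.2 178. ]
[ 524.  -281.    65.4] [-0.2  0.8 -0.1]
```

View pics/s2.png

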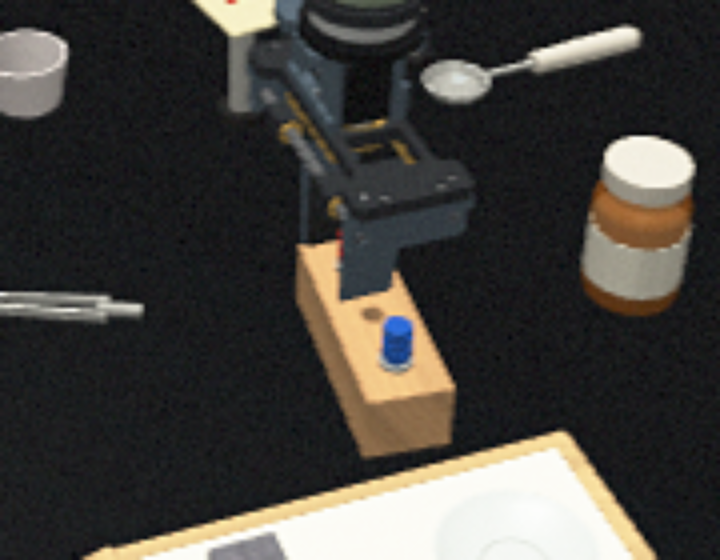

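The picture shows the fingers either side of the red head, at crop (350,250), with the blue pin clear. I'll nudge +3 mm in x, +1.5 mm in y, then close and lift.

arm_command:
  motion:
    - {"offset": [0.003,-0.0015,0],"spin": 0}
    - {"offset": [0,0,0],"spin": 0}

```text
time_s: 2.9
ee_pos: [528.1, -279.9, 67.1]
ee_rot: [179.9, -0.1, 0.1]
force: [-0.3, 0.5, -0.6]
gripper_width: 50.1
gripper_force: 0.0
```

arm_command:
  motion:
    - {"offset": [0,0,0],"spin": 0}
    - {"offset": [0,0,0],"spin": 0}
    - {"offset": [0,0,0],"spin": 0}
    - {"offset": [0,0,0],"spin": 0}
  jaw: 0.01
  newtons: 30

```text
time_s: 3.4
ee_pos: [527.1, -279.5, 65.8]
ee_rot: [-180.0, 0.0, 0.0]
force: [-0.2, 0.0, 0.8]
gripper_width: 17.0
gripper_force: 30.0
```

arm_command:
  motion:
    - {"offset": [0,0,-0.02],"spin": 0}
    - {"offset": [0,0,-0.03],"spin": 0}
    - {"offset": [0,0,-0.04],"spin": 0}
    - {"offset": [0,0,-0.04],"spin": 0}

```text
time_s: 3.9
ee_pos: [526.9, -279.4, 196.6]
ee_rot: [-180.0, 0.0, 0.0]
force: [-0.2, -1.0, -0.8]
gripper_width: 17.2
gripper_force: 30.0
```

Grasped, at width 17 mm. Now to above the fork at about (585,65).

arm_command:
  motion:
    - {"offset": [0.008,-0.049,-0.002],"spin": 0}
    - {"offset": [0.008,-0.049,-0.002],"spin": 0}
    - {"offset": [0.008,-0.049,-0.002],"spin": 0}
    - {"offset": [0.008,-0.049,-0.002],"spin": 0}
    - {"offset": [0.008,-0.049,0],"spin": 0}

```text
time_s: 4.53
ee_pos: [567.1, -33.0, 203.8]
ee_rot: [180.0, -0.0, 0.0]
force: [0.5, 0.3, -1.1]
gripper_width: 17.0
gripper_force: 30.0
```

arm_command:
  motion:
    - {"offset": [0.009,-0.049,0],"spin": 0}
    - {"offset": [0.009,-0.049,0],"spin": 0}
    - {"offset": [0,0,0],"spin": 0}
    - {"offset": [0,0,0],"spin": 0}

```text
time_s: 5.03
ee_pos: [584.6, 63.1, 203.4]
ee_rot: [179.9, 0.0, 0.1]
force: [0.6, 0.1, -1.3]
gripper_width: 17.1
gripper_force: 30.0
```

```bash
python3 m.py 3 fork_hole pin lever_pivot grip; python3 - <<'E'
from h import *
for c,(u0,v0) in(('side',(260,90)),('top',(240,120))):
    im=cv2.imread(f'pics/{c}3.png')[v0:v0+120,u0:u0+120]; cv2.imwrite(f'pics/{c}3c.png',cv2.resize(im,None,fx=4.8,fy=4.8,interpolation=cv2.INTER_CUBIC))
a,b=[cv2.imread(f'pics/{c}3c.png') for c in('side','top')]
cv2.imwrite('pics/both3.png',cv2.resize(np.hstack([a,b]),(800,400)))
E
```

```text
fork_hole side [353.  174.8] 0.75 [639.2  29.7 128. ]
fork_hole side [335.2 173.2] 0.73 [591.4  56.6 128. ]
pin side [334.6 159.8] 0.46 [679.6 287.6  45. ]
pin side [426.  272.6] 0.3 [ 679.4 -359.7   45. ]
lever_pivot top [303.2 149.5] 0.95 [658.6  53.5 120. ]
lever_pivot side [354.8 174.9] 0.67 [650.   40.4 120. ]
  tri [658.5  54.6 111.3] 3.9254929311914077
grip side [300.1 179. ] 0.55 [483.2  70.6 120. ]
5.525 [584.9  63.2 203.7] [180.  -0.   0.]
```

View pics/both3.png

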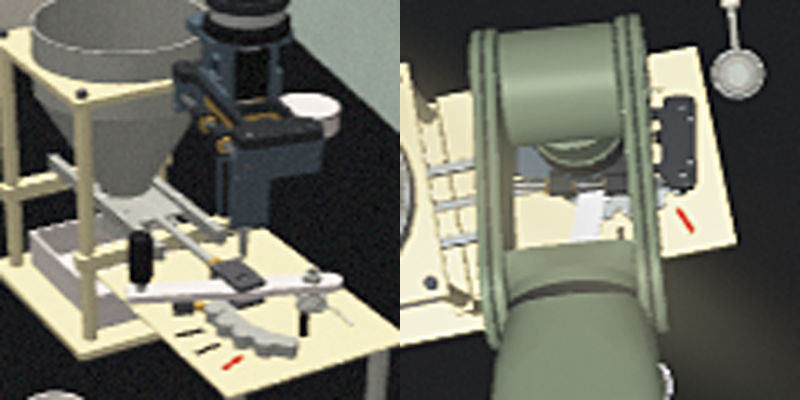

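The side panel shows the shank tip at about (333,165) in full-frame pixels, with the fork's hole just below at about (331,171). I'll lower until the nose is just above the fork and compare closely.

arm_command:
  motion:
    - {"offset": [0,-0.002,0.01],"spin": 0}
    - {"offset": [0,0,0.006],"spin": 0}
    - {"offset": [0,0,0],"spin": 0}

```text
time_s: 5.9
ee_pos: [584.3, 65.6, 186.7]
ee_rot: [180.0, 0.1, 0.1]
force: [-0.0, -0.7, -1.0]
gripper_width: 17.4
gripper_force: 30.0
```

```bash
python3 - <<'E'
from h import *
im,_=env.grab_frame('side'); s=env.state(); p=s['ee_pos']; print(p)
print('tip',proj('side',[p[0],p[1],p[2]-53]),'under tip on fork',proj('side',[p[0],p[1],128]),'hole est',proj('side',[584.8,65.3,128]))
o=cv2.imread('pics/side1.png')
f=lambda i:cv2.resize(i[140:200,305:355],(400,480),interpolation=cv2.INTER_CUBIC)
cv2.imwrite('pics/s4.png',np.hstack([f(o),f(im)]))
E
```

```text
[584.7  65.6 187.2]
tip [np.float64(332.1398212951134), np.float64(170.41932446864837)] under tip on fork [np.float64(332.1009873548433), np.float64(172.19392220510017)] hole est [np.float64(332.16904854580224), np.float64(172.226644345423)]
```

View pics/s4.png

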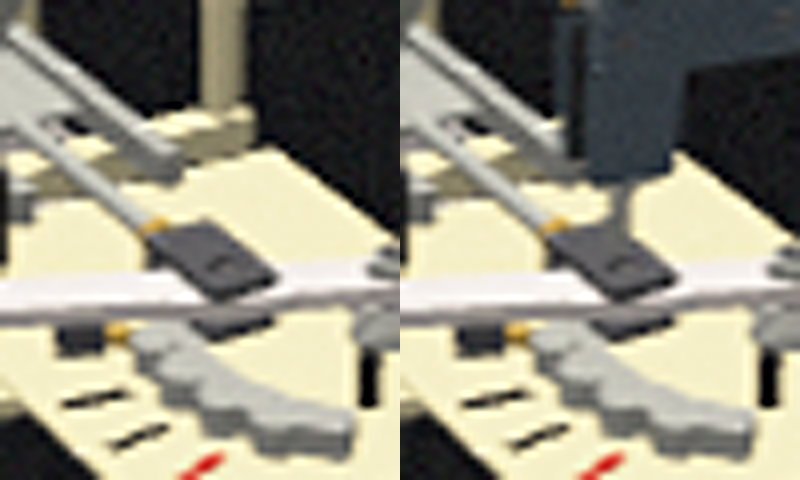

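The nose sits over the hole (hole at side pixel ≈(332.3,172.7), predicted (332.2,172.2)). I'll push down gently and watch the force.

arm_command:
  motion:
    - {"offset": [0.0005,0,0.005],"spin": 0}
    - {"offset": [0,0,0.004],"spin": 0}
    - {"offset": [0,0,0.003],"spin": 0}
    - {"offset": [0,0,0],"spin": 0}

```text
time_s: 6.45
ee_pos: [585.9, 65.9, 175.8]
ee_rot: [-180.0, -0.1, 0.0]
force: [1.5, 2.1, -1.2]
gripper_width: 17.4
gripper_force: 30.0
```

arm_command:
  motion:
    - {"offset": [0,0,0.004],"spin": 0}
    - {"offset": [0,0,0.004],"spin": 0}
    - {"offset": [0,0,0],"spin": 0}

```text
time_s: 6.82
ee_pos: [586.2, 65.8, 167.6]
ee_rot: [-180.0, -0.1, 0.0]
force: [3.7, 2.4, -0.4]
gripper_width: 17.1
gripper_force: 30.0
```

arm_command:
  motion:
    - {"offset": [0.001,-0.0007,0.003],"spin": 0}
    - {"offset": [0,0,0.004],"spin": 0}
    - {"offset": [0,0,0.003],"spin": 0}
    - {"offset": [0,0,0],"spin": 0}

```text
time_s: 7.32
ee_pos: [586.5, 66.5, 157.4]
ee_rot: [-180.0, -0.0, 0.0]
force: [3.0, 3.2, 0.2]
gripper_width: 16.9
gripper_force: 30.0
```

arm_command:
  motion:
    - {"offset": [0.0008,-0.0008,0.003],"spin": 0}
    - {"offset": [0,0,0.003],"spin": 0}
    - {"offset": [0,0,0.002],"spin": 0}
    - {"offset": [0,0,0],"spin": 0}

```text
time_s: 7.82
ee_pos: [586.8, 66.8, 149.1]
ee_rot: [180.0, 0.1, 0.0]
force: [1.2, 1.3, 0.2]
gripper_width: 17.0
gripper_force: 30.0
```

arm_command:
  motion:
    - {"offset": [0,0,0.002],"spin": 0}
    - {"offset": [0,0,0.002],"spin": 0}
    - {"offset": [0,0,0],"spin": 0}

```text
time_s: 8.2
ee_pos: [587.0, 66.8, 148.6]
ee_rot: [180.0, -0.1, 0.0]
force: [-3.5, 0.4, 17.0]
gripper_width: 17.1
gripper_force: 30.0
```

Seated: 17 N up at z 148.6, matching the expected 149. Release and rise.

arm_command:
  motion:
    - {"offset": [0,0,0],"spin": 0}
    - {"offset": [0,0,0],"spin": 0}
    - {"offset": [0,0,0],"spin": 0}
  jaw: 0.055

```text
time_s: 8.57
ee_pos: [586.6, 66.7, 145.0]
ee_rot: [180.0, 0.1, 0.0]
force: [0.2, 0.0, -0.1]
gripper_width: 44.1
gripper_force: 0.0
```

arm_command:
  motion:
    - {"offset": [0,0,-0.015],"spin": 0}
    - {"offset": [0,0,-0.025],"spin": 0}
    - {"offset": [0,0,-0.035],"spin": 0}
    - {"offset": [0,0,0],"spin": 0}

```text
time_s: 9.07
ee_pos: [589.1, 67.1, 224.6]
ee_rot: [-180.0, -0.4, 0.0]
force: [-0.3, -0.5, -0.2]
gripper_width: 54.7
gripper_force: 0.0
```

```bash
python3 - <<'E'
from h import *
im,_=env.grab_frame('side'); s=env.state(); print(s['time_s'],s['ee_pos'])
print('seated head origin',proj('side',[586.8,66.8,128]),'top',proj('side',[586.8,66.8,158]), 'grip',proj('side',[493.8,86.2,130]),proj('side',[493.8,86.2,178]))
cv2.imwrite('pics/s5.png',cv2.resize(im[130:205,280:380],(800,600),interpolation=cv2.INTER_CUBIC))
E
```

```text
9.125 [587.9  67.  222.5]
seated head origin [np.float64(332.60572424313597), np.float64(171.8999507696618)] top [np.float64(332.80029725744623), np.float64(163.256057928177)] grip [np.float64(301.8381813361771), np.float64(173.18570430987643)] [np.float64(301.61105033872275), np.float64(159.172511957966)]
```

View pics/s5.png

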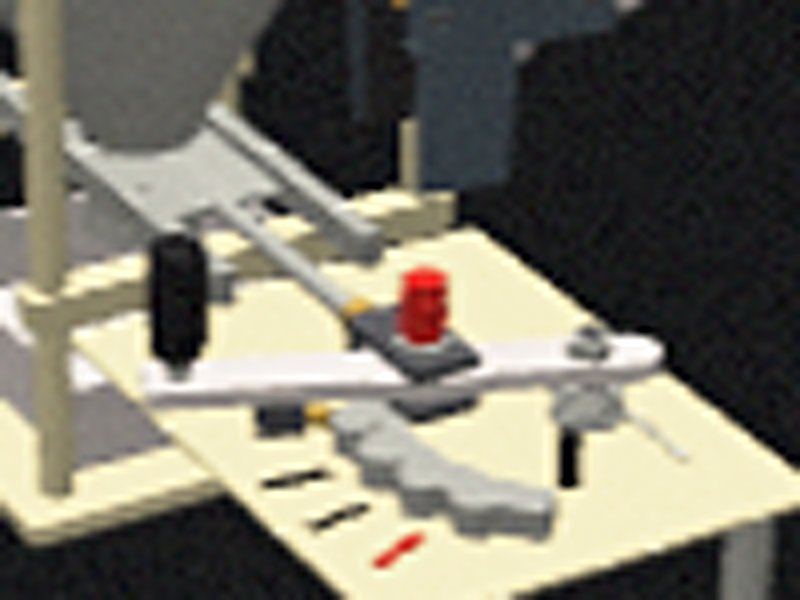

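The red pin's head sits flush on the fork, at crop (425,305), and the grip is at crop (178,300), as predicted. I'll turn the tool to the hopper's axes for clearance from the frame and go above the grip at (494,86).

arm_command:
  motion:
    - {"offset": [0,0,0],"spin": -0.095}
    - {"offset": [0,0,0],"spin": -0.095}
    - {"offset": [-0.044,-0.018,0],"spin": 0}
    - {"offset": [-0.0445,-0.0185,0],"spin": 0}
    - {"offset": [0,0,0],"spin": 0}

```text
time_s: 9.75
ee_pos: [489.6, 86.2, 219.7]
ee_rot: [-180.0, 0.3, 11.0]
force: [0.9, 0.1, -1.5]
gripper_width: 54.8
gripper_force: 0.0
```

arm_command:
  motion:
    - {"offset": [0,0,0.02],"spin": 0}
    - {"offset": [0,0,0],"spin": 0}

```text
time_s: 10.0
ee_pos: [492.7, 85.8, 199.1]
ee_rot: [180.0, 0.2, 10.9]
force: [0.4, 0.2, 0.7]
gripper_width: 55.0
gripper_force: 0.0
```

arm_command:
  motion:
    - {"offset": [0.0005,0,0.016],"spin": 0}
    - {"offset": [0,0,0.016],"spin": 0}
    - {"offset": [0,0,0.015],"spin": 0}
    - {"offset": [0,0,0],"spin": 0}

```text
time_s: 10.5
ee_pos: [493.5, 86.0, 152.7]
ee_rot: [180.0, 0.1, 10.9]
force: [-0.3, 0.3, -0.2]
gripper_width: 55.2
gripper_force: 0.0
```

arm_command:
  motion:
    - {"offset": [0,0,0],"spin": 0}
    - {"offset": [0,0,0],"spin": 0}
    - {"offset": [0,0,0],"spin": 0}
    - {"offset": [0,0,0],"spin": 0}
  jaw: 0.015
  newtons: 45

```text
time_s: 11.0
ee_pos: [494.1, 86.8, 154.1]
ee_rot: [-179.9, -0.1, 10.9]
force: [-0.3, 3.1, 1.7]
gripper_width: 22.9
gripper_force: 45.0
```

The grip is held. Now swing it along the 160 mm arc, reaching 25° and then 45°.

arm_command:
  motion:
    - {"offset": [-0.0048,0.0131,0],"spin": 0}
    - {"offset": [-0.0036,0.0135,0],"spin": 0}
    - {"offset": [-0.0025,0.0137,0],"spin": 0}
    - {"offset": [-0.0012,0.0139,0],"spin": 0}
    - {"offset": [0,0.014,0],"spin": 0}

```text
time_s: 11.62
ee_pos: [494.7, 18.5, 154.1]
ee_rot: [-179.8, -0.0, 10.9]
force: [0.0, 7.1, 1.8]
gripper_width: 23.2
gripper_force: 45.0
```

arm_command:
  motion:
    - {"offset": [0.0012,0.0139,0],"spin": 0}
    - {"offset": [0.0024,0.0138,0],"spin": 0}
    - {"offset": [0.0036,0.0135,0],"spin": 0}
    - {"offset": [0.0047,0.0131,0],"spin": 0}
    - {"offset": [0,0,0],"spin": 0}

```text
time_s: 12.25
ee_pos: [516.6, -33.3, 154.1]
ee_rot: [-179.8, 0.0, 10.8]
force: [-2.6, 5.5, 4.8]
gripper_width: 23.2
gripper_force: 45.0
```

```bash
python3 - <<'E'
from h import *
im,_=env.grab_frame('side'); s=env.state(); p=s['ee_pos']; print(s['time_s'],p,s['force'],s['gripper_width'])
pv=np.array([650.4,53.6])
a=np.degrees(np.arctan2(*(p[:2]-pv)[::-1]))%360; print('r',np.linalg.norm(p[:2]-pv),'theta',a-168.24,np.radians(a-168.24))
cv2.imwrite('pics/s6.png',cv2.resize(im[130:205,280:380],(800,600),interpolation=cv2.INTER_CUBIC))
E
```

```text
12.3 [516.4 -33.  154.1] [-2.7  6.3  4.5] 22.76430614658485
r 159.53546101684367 theta 44.644672121650444 0.7791965219961227
```

View pics/s6.png

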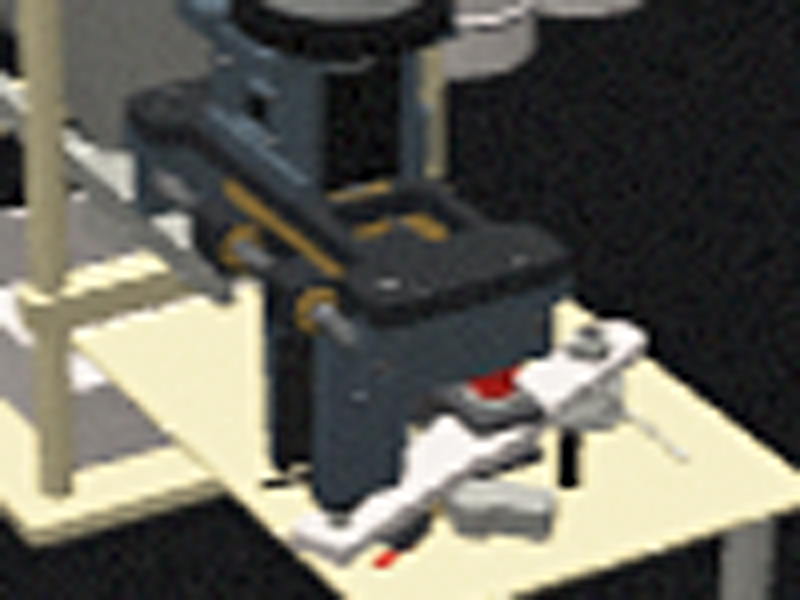

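The lever bar lies over the red line at crop (385,555), the fork has moved with the pin still seated, and θ is about 0.78. I'll nudge 0.5 mm and hold for over 2 s.

arm_command:
  motion:
    - {"offset": [0.0002,0.0005,0],"spin": 0}
    - {"offset": [0,0,0],"spin": 0}
    - {"offset": [0,0,0],"spin": 0}
    - {"offset": [0,0,0],"spin": 0}
    - {"offset": [0,0,0],"spin": 0}

```text
time_s: 12.92
ee_pos: [516.4, -33.0, 154.1]
ee_rot: [-179.8, 0.0, 10.9]
force: [-2.2, 5.0, 4.1]
gripper_width: 23.3
gripper_force: 45.0
```

arm_command:
  motion:
    - {"offset": [0,0,0],"spin": 0}
    - {"offset": [0,0,0],"spin": 0}
    - {"offset": [0,0,0],"spin": 0}
    - {"offset": [0,0,0],"spin": 0}
    - {"offset": [0,0,0],"spin": 0}

```text
time_s: 13.55
ee_pos: [516.4, -33.0, 154.1]
ee_rot: [-179.8, 0.0, 10.9]
force: [-2.1, 6.2, 3.3]
gripper_width: 23.1
gripper_force: 45.0
```

arm_command:
  motion:
    - {"offset": [0,0,0],"spin": 0}
    - {"offset": [0,0,0],"spin": 0}
    - {"offset": [0,0,0],"spin": 0}
    - {"offset": [0,0,0],"spin": 0}
    - {"offset": [0,0,0],"spin": 0}

```text
time_s: 14.18
ee_pos: [516.4, -33.0, 154.1]
ee_rot: [-179.8, 0.0, 10.9]
force: [-1.7, 5.3, 3.3]
gripper_width: 23.2
gripper_force: 45.0
```

arm_command:
  motion:
    - {"offset": [0,0,0],"spin": 0}
    - {"offset": [0,0,0],"spin": 0}
    - {"offset": [0,0,0],"spin": 0}
    - {"offset": [0,0,0],"spin": 0}
    - {"offset": [0,0,0],"spin": 0}

```text
time_s: 14.8
ee_pos: [516.4, -33.0, 154.1]
ee_rot: [-179.8, 0.0, 10.9]
force: [-1.7, 6.5, 4.1]
gripper_width: 23.6
gripper_force: 45.0
```

arm_command:
  motion:
    - {"offset": [0,0,0],"spin": 0}
    - {"offset": [0,0,0],"spin": 0}
    - {"offset": [0,0,0],"spin": 0}
    - {"offset": [0,0,0],"spin": 0}
    - {"offset": [0,0,0],"spin": 0}

```text
time_s: 15.42
ee_pos: [516.4, -33.0, 154.1]
ee_rot: [-179.8, 0.0, 10.9]
force: [-2.4, 6.5, 4.2]
gripper_width: 23.2
gripper_force: 45.0
```

```bash
python3 -c "
from workcell import env
print(env.job_done())"
```

```text
the job is handed in; nothing more can be done
None
```

The red pin is seated in the fork and released, and the lever was held at about 0.78 rad, on the red-line third notch, for over 3 s. I handed the job in at about 15 s with the arm still gripping the lever; the angle comes from the arm's pose, the spring force and one side picture, and the gate opening itself was not measured.

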